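# Clamp a printing block in the studio jig

## Task

Clamp the lino printing block in its plywood jig. Push the clamp's steel strap with the outside of your fingers, swinging it all the way over the block until it meets its stop pin, and only then push the cam lever fully down flat, so that the rubber pad presses on the block. Nothing is to be picked up: the block stays in its corner fence and the other things on the table stay where they are; finish with the hand clear.

Things in the scene. Friction and masses are not known exactly. Their poses are not given: they have to be found in the camera images.
- jig: Fixed plywood board 240 (its x) x 220 (its y) x 18 mm on the table; origin at the centre of its underside. A wooden corner fence, 12 mm high, lies along the far (+x) and right (-y) sides of the block; a clamp post stands behind the far fence at board x = +90 mm, y = 0. A thin steel stop pin (10 mm across, top 72 mm above the table) stands at board x = +57, y = -18.5 mm.
- block_seat (a point): Point on the top face of the board (18 mm above the table) over which the block's centre belongs, at board x = -10 mm, y = 0.
- block: Lino printing block, wood with a grey-brown carved top, 120 x 90 x 22 mm, loose, lying in the corner fence; origin at the centre of its underside; its top is 40 mm above the table.
- strap_pivot (a point): Point on the vertical swing axis of the clamp strap, at the height of the strap's top face (72 mm above the table).
- strap_tip (a point): Middle of the strap's free end, on its top face, 150 mm from the swing axis. The strap is a flat steel bar 26 mm wide, 12 mm thick, its underside 60 mm above the table, so a fingertip 50 to 57 mm above the table meets its side and clears the block (40 mm). A rubber pad hangs below it 100 mm from the axis (28 mm across, underside 43 mm above the table while the lever is up).
- strap (a joint): Swing of the strap about the vertical axis, rad: 0 = strap points along the board's +y (parked beside the block), growing anticlockwise seen from above to 1.57 = strap points along the board's -x, over the block, at its stop pin. Starts between 0 and 0.4. Friction hinge, stays where it is left; about 2 N at the free end moves it.
- lever_hinge (a point): Middle of the lever's horizontal hinge pin, on the strap's swing axis, 90 mm above the table; the lever turns in the upright plane through the strap's length.
- lever_tip (a point): Middle of the lever's free end, 92 mm from the hinge pin. The lever is a bar 9 to 10 mm thick, 22 mm wide over its outer 45 mm (black grip). Up, it stands steeply above the post, leaning towards the strap's free end; down, it lies level along the top of the strap, its own top 95 mm above the table.
- lever (a joint): Turn of the cam lever, rad: 0 = up (70 degrees above level), 1.22 = fully down, level; it is pushed from its back, towards the strap's free end and down. Starts between 0 and 0.2. Stiff friction hinge, stays where it is left; about 3 to 5 N across its end moves it. Moving it down lowers the pad (3.1 mm per rad).
- pad: Rubber pad below the strap, 28 mm across and 10 mm thick, origin at the centre of its underside; lowered by the lever, it meets the block just before the lever is fully down.
- tin: Small closed steel tin, 38 mm across, 35 mm high, standing on the jig board to the right (-y) of the fence; bystander, origin under its centre.
- tape: Roll of paper tape lying flat, 90 mm across, 24 mm high, on the table left of the jig, partly under the parked strap; bystander, origin under its centre.
- roller: Small foam paint roller, 36 mm roller 75 mm long, purple handle, 180 mm long in all, lying on the table; bystander, origin under the middle of the roller.
- cup: Clear plastic mixing cup, 90 mm across, 110 mm high; bystander, origin under its centre.
- bowl: White ceramic bowl, 100 mm across, 55 mm high; bystander, origin under its centre.
- jar: Blue jar with white cap, 70 mm across, 85 mm high, standing on the table right of the jig; bystander, origin under its centre.
- screwdriver: Screwdriver lying on the table beyond the jig, about 200 mm long; bystander, origin under its middle.
- brush: Flat paint brush lying on the table to the left of the jig, about 200 mm long and under 30 mm high; bystander, origin under its middle.

How it is judged:
By the outcome, as a careful person would: the job done as asked, in the order asked, and still so for the second after the job is handed in, with the robot touching nothing.
It also fails if it takes over 56 s, if anything falls off the work surface, if the arm or the gripper's body presses on something with over 40 N, if the wrist force passes 120 N, or if a joint passes its speed limit or range.

## Robot

A 6-joint arm with a two-finger parallel gripper is mounted at the origin on the work surface. World frame = base frame: x ahead of the robot, y to its left, z up, the work surface at z = 0. Lengths are in mm, angles in degrees, forces in N, time in s.
With the tool pointing down it reaches from about 350 to 850 mm from the base axis. Payload 8.1 kg.
Tool frame: the origin (TCP) lies midway between the tips of the shut fingers; the grasp point (between the pads) lies grip_depth behind it (grip_depth is the distance from the TCP to the grasp point, in mm); z points along the fingers, y is the line along which they close (so a half turn about z gives the same grasp; the last joint's range is limited). The gripper opens to 85 mm and grips with 20 to 120 N. Pads are 22 mm wide; open, the fingers measure 114 mm over their backs; the gripper's body (76 mm by 85 mm) begins 54 mm behind the grasp point. The pads swing forward as they close: fully open they stand 13 mm farther back than shut.
Start: joints at [64.721, 7.471, 85.268, -0, 87.261, -4.893], TCP at [208.983, 562.433, 231.292] pointing down, gripper open.
Joint ranges: [-169.43, 169.43], [-51.17, 129.36], [1.28, 143.12], [-76.62, 256.62], [0, 156.53], [-152.29, 152.29]. Speed limits (degrees/s): [136.94, 136.94, 159.86, 180, 180, 180].

## Interface

Orientations are given as [roll, pitch, yaw] about the fixed x, y, z axes, in that order (R = Rz(yaw) Ry(pitch) Rx(roll)).
In Python, from bench import sense, snapshot, hand_in, grip_depth gives the robot as it stands. The module is installed in compiled form; this text tells all that it offers.
- The arm moves only by the tool apply_moves, never from a script. Its argument "series" is text: rows parted by semicolons, each of 5 numbers parted by spaces: the shift along the tool's x, y, z each as a share of 0.3 m, from -1 to 1, then the turn about the tool's z as a share of 2 rad, from -1 to 1, then the gripper's target within -1 to 1 (shut at 1, half-way at 0, fully open at -1). In form: tx ty tz twist gripper; .... A call has 1 to 5 rows; each row shifts and turns the commanded pose from where the row before left it, along the tool's axes as they then stand; what a row does not reach is not made up. A row lasts 1/12 s, in which the tool goes at most 41.7 mm and 7.16 degrees, less where a joint would pass 70% of its speed; a pose out of reach is approached as far as the arm can. A call with a number of a shift or a turn outside -1 to 1 is refused whole. A call with a gripper value outside its range is refused whole. The fingers move at their own pace and stop on an object; "squeeze" is the grip in N (left out, the last holds). Time passes only in rows, so rows that do not move let the fingers close. It gives the time, the measured TCP pose, the force, the opening and the grip force at its end, in the units of the state.
- sense(): the state, without advancing time (a new reading comes with each control period).
- snapshot(name): name is "scene" or "top" or "wrist"; returns a dict with "frame" (420x560x3 uint8, blue, green, red), "depth" (420x560 float32, mm along the optical axis (not along the pixel's ray), 0 where there is no reading), "intrinsics" (3x3 intrinsics, pixels), "dist" ([k1, k2, p1, p2, k3] as OpenCV has them; the pictures are not rectified), "extrinsics" (4x4, takes a point from camera to world coordinates); the wrist camera has in their place "tool_from_camera" (4x4, takes a point from camera to tool coordinates, whose origin is the TCP and whose axes are the flange's). Camera axes: x right, y down, z forward; pixel columns grow to the right and rows downward; lengths in mm; the calibration is good to about 2 mm. A picture is of the moment at which its call begins: read the wrist's pose just before it.
- hand_in(): hands the job in; it is judged then, once.
The state is a dict: "time": time; "joint_pos": joint angles; "qd": joint speeds; "joint_efforts": joint torques, N m; "tool_pos": TCP position; "tcp_rot": TCP orientation; "ft_force": force on the tool from outside, world axes, zero at the start; "wrist_torque": the same for the moment, N m; "finger_gap": finger opening in mm; "grip_force": force on a finger pad.
Only numpy, scipy, OpenCV 4.12 (cv2) and the standard library are available. Lean on these libraries where they do the work, as an engineer would, in place of code of your own. Each camera call takes 0.05 s, during which the arm holds its last target. There are 200 camera calls.

## Working session

There is one attempt and no reset: what is moved stays moved. The work goes in short steps, Python scripts to look and compute and a tool call to move; the robot and the scene stay as the last step left them, time stands still between calls to the robot, and variables do not carry over. Pictures are saved under pics/ and viewed, at most 10 in all, crops included, and the job is handed in when it is done.

Besides the shell and the picture viewer there is one more tool, called after ">>>" in YAML: its name, and indented under it one key for each argument. apply_moves: Moves the arm, as the interface text tells. Its arguments: {"type":"object","properties":{"series":{"type":"string"},"squeeze":{"type":"number"}},"required":["series"]}

```bash
mkdir -p pics; python3 - <<'E'
from bench import *
import cv2,numpy as np
s=sense();print(s['tool_pos'],s['tcp_rot'],s['time'],grip_depth,s['finger_gap'])
for n in("scene","top"):
    d=snapshot(n);cv2.imwrite(f'pics/{n}0.png',cv2.resize(d['frame'],(800,600)))
    np.savez(f'{n}0.npz',**d);print(n,d['extrinsics'].round(2).tolist(),d['intrinsics'].round(1).tolist(),d['dist'])
E
```

```text
[208.7444881  561.92134392 230.22335961] [-1.79892065e+02 -9.92608378e-03  1.59612040e+02] 0.0 18.700000000000003 85.2930282541907
scene [[0.82, 0.47, -0.33, 960.99], [0.57, -0.68, 0.46, -547.15], [-0.0, -0.56, -0.83, 1142.47], [0.0, 0.0, 0.0, 1.0]] [[487.2, 0.0, 271.4], [0.0, 487.2, 206.4], [0.0, 0.0, 1.0]] [-0.08882144  0.          0.          0.          0.        ]
top [[0.01, -1.0, 0.08, 492.53], [-1.0, -0.01, -0.0, -10.4], [0.01, -0.08, -1.0, 1418.54], [0.0, 0.0, 0.0, 1.0]] [[444.3, 0.0, 268.7], [0.0, 444.3, 204.6], [0.0, 0.0, 1.0]] [0.00411876 0.         0.         0.         0.        ]
```

View pics/scene0.png

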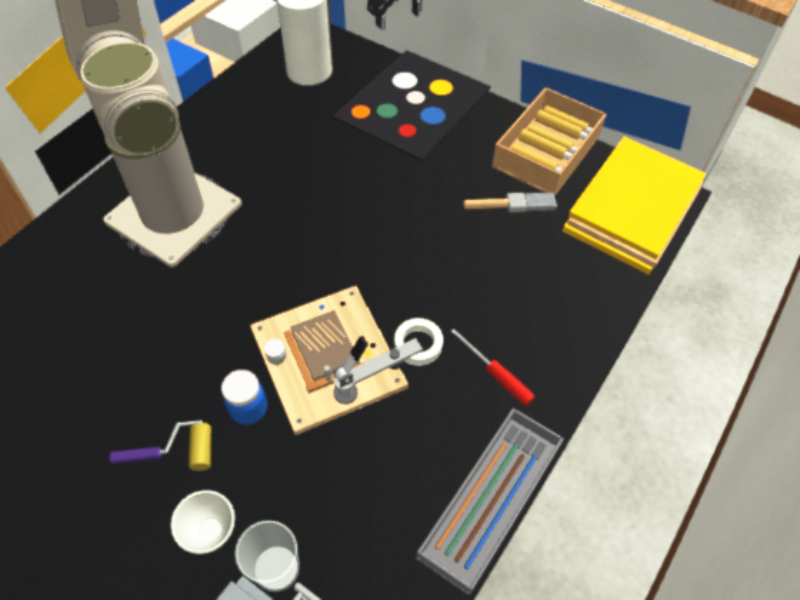

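View pics/top0.png

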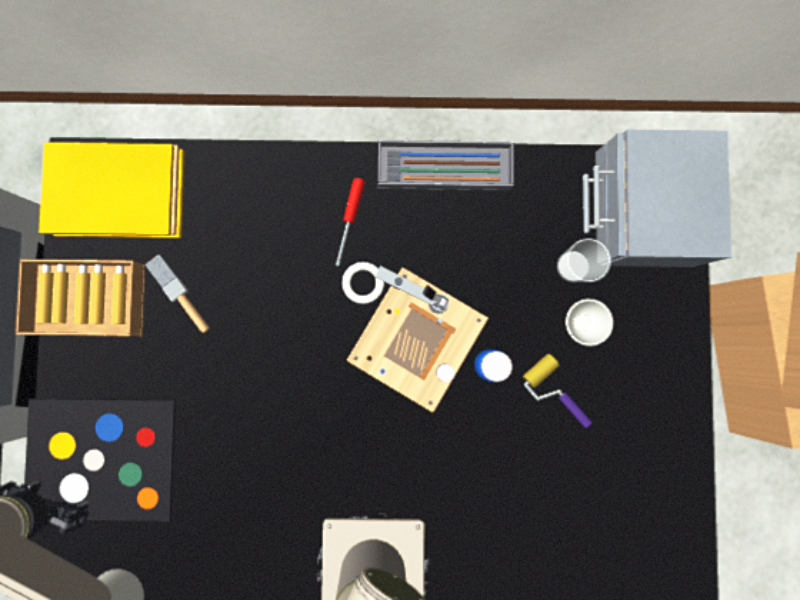

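The scene picture shows the jig near (330,360), with the strap running from the post (345,380) to about (420,345), over the tape. In the top picture the jig is at (417,340), the post at (438,300) and the strap tip at about (380,272). Enlarged crops next.

```bash
cat > h.py <<'E'
import numpy as np,cv2
def ray(d,uv):
    p=cv2.undistortPoints(np.array([[uv]],float),d['intrinsics'],d['dist'])[0,0]
    E=d['extrinsics'];return E[:3,3],E[:3,:3]@np.array([*p,1.])
def atz(d,uv,z):
    o,r=ray(d,uv);return (o+r*(z-o[2])/r[2]).round(1)
def tri(a,ua,b,ub):
    (o1,r1),(o2,r2)=ray(a,ua),ray(b,ub)
    t=np.linalg.lstsq(np.c_[r1,-r2],o2-o1,rcond=None)[0]
    p,q=o1+r1*t[0],o2+r2*t[1];return ((p+q)/2).round(1),np.linalg.norm(p-q).round(1)
def proj(d,P):
    W=np.linalg.inv(d['extrinsics']);return cv2.projectPoints(np.array(P,float).reshape(-1,3),cv2.Rodrigues(W[:3,:3])[0],W[:3,3],d['intrinsics'],d['dist'])[0][:,0]
E
python3 - <<'E'
import numpy as np,cv2
t=np.load('top0.npz');s=np.load('scene0.npz')
cv2.imwrite('pics/tc.png',cv2.resize(t['frame'][178:292,230:350],None,fx=5,fy=5,interpolation=cv2.INTER_CUBIC))
cv2.imwrite('pics/sc.png',cv2.resize(s['frame'][195:305,165:320],None,fx=5,fy=5,interpolation=cv2.INTER_CUBIC))
E
```

```text
(no output)
```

View pics/tc.png

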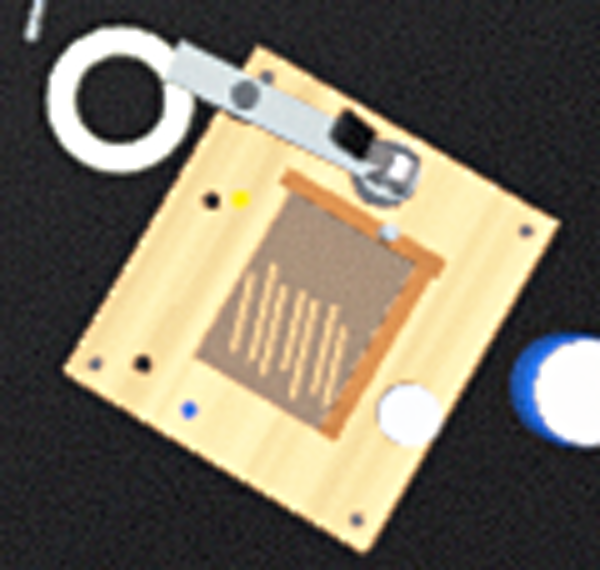

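View pics/sc.png

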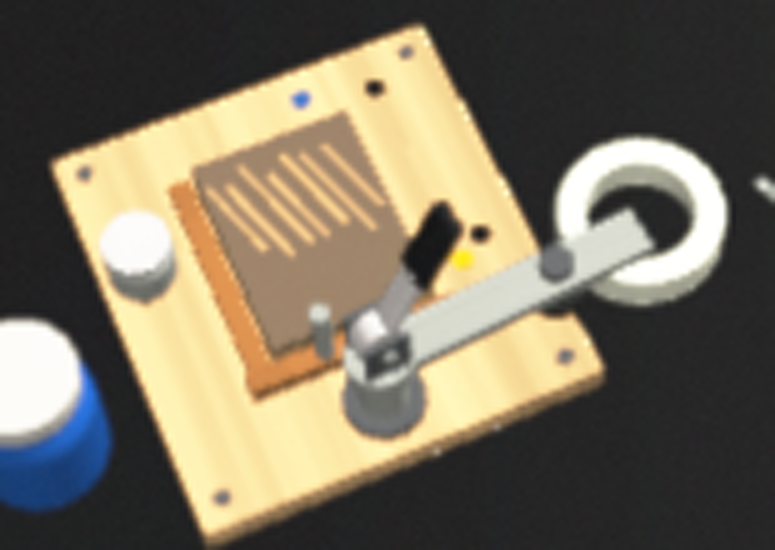

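```bash
cat >> h.py <<'E'
T=lambda u,v:(230+(u+.5)/5-.5,178+(v+.5)/5-.5)
S=lambda u,v:(165+(u+.5)/5-.5,195+(v+.5)/5-.5)
E
python3 - <<'E'
from h import *
t=np.load('top0.npz');s=np.load('scene0.npz')
C=np.array([atz(t,T(*c),18) for c in[(260,45),(558,222),(366,553),(65,372)]]);print(C)
D=np.array([atz(s,S(*c),18) for c in[(603,370),(208,537),(52,163),(425,27)]]);print(D)
for M in (C,D):
    c=M.mean(0);x=(M[0]+M[1]-M[2]-M[3])/2;y=(M[0]+M[3]-M[1]-M[2])/2
    print(c,np.linalg.norm(x),np.linalg.norm(y),np.degrees([np.arctan2(x[1],x[0]),np.arctan2(-y[0],y[1])]))
for n,a,b in[('tip',(172,60),(640,227)),('pin',(390,230),(320,312)),('levertip',(348,124),(440,206)),('tin',(409,413),(137,240)),('corner',(260,45),(603,370))]:
    print(n,tri(t,T(*a),s,S(*b)))
print(atz(t,T(172,60),72),atz(s,S(640,227),72))
E
```

```text
[[ 658.2  -57.5   18. ]
 [ 548.3 -246.6   18. ]
 [ 340.5 -126.8   18. ]
 [ 450.4   62.7   18. ]]
[[ 658.6  -57.3   18. ]
 [ 550.4 -246.2   18. ]
 [ 342.  -125.7   18. ]
 [ 455.1   63.9   18. ]]
[499.35 -92.05  18.  ] 239.96008001332223 218.88924139847532 [-30.00550333 -30.13773451]
[501.525 -91.325  18.   ] 238.78887118121733 219.22359590153613 [-30.4041086  -30.31381664]
tip (array([642.3,  -2. ,  70.1]), np.float64(0.3))
pin (array([ 540. , -135.5,   73.1]), np.float64(0.1))
levertip (array([ 594.7, -101.9,  182.2]), np.float64(1.0))
tin (array([ 429.2, -149.4,   54.3]), np.float64(0.2))
corner (array([658.4, -57.3,  17.8]), np.float64(0.4))
[641.9  -2.1  72. ] [643.   -2.9  72. ]
```

Everything checks out: the jig measures 240 x 219 at yaw -30.2°, the pin is 73 mm high, and the strap tip is 149 mm from the pivot. That puts the pivot at about (578,-137) and the strap at 64.5° in world (joint about 0.08). First I shut the fingers and turn so tool x lies along the strap.

>>> apply_moves:
  series: "0 0 0 0.0593 1;0 0 0 0.0593 1;0 0 0 0.0593 1;0 0 0 0.0593 1;0 0 0 0.0593 1"

```text
time: 0.52
tool_pos: [208.8, 562.1, 230.6]
tcp_rot: [-179.9, 0.0, 125.3]
ft_force: [0.2, -0.8, 0.2]
finger_gap: 25.9
grip_force: 0.0
```

>>> apply_moves:
  series: "0 0 0 0.0593 1;0 0 0 0.0593 1;0 0 0 0.0593 1;0 0 0 0.0593 1;0 0 0 0.0593 1"

```text
time: 0.93
tool_pos: [208.9, 562.1, 230.7]
tcp_rot: [-180.0, 0.1, 91.3]
ft_force: [-0.4, 0.9, 0.0]
finger_gap: -0.1
grip_force: 0.0
```

>>> apply_moves:
  series: "0 0 0 0.0593 1;0 0 0 0.0593 1;0 0 0 0.0593 1;0 0 0 0.0593 1;0 0 0 0 1"

```text
time: 1.35
tool_pos: [208.8, 562.1, 230.7]
tcp_rot: [-180.0, 0.1, 64.2]
ft_force: [-0.5, -0.2, -0.3]
finger_gap: 0.2
grip_force: 0.0
```

>>> apply_moves:
  series: "-0.057 0.113 0 0 1;-0.057 0.113 0 0 1;-0.057 0.113 0 0 1;-0.057 0.113 0 0 1;-0.057 0.113 0 0 1"

```text
time: 1.77
tool_pos: [325.6, 410.7, 231.0]
tcp_rot: [-180.0, 0.0, 64.8]
ft_force: [0.1, 0.4, -0.2]
finger_gap: -0.1
grip_force: 0.0
```

>>> apply_moves:
  series: "-0.057 0.113 0 0 1;-0.057 0.113 0 0 1;-0.057 0.113 0 0 1;-0.057 0.113 0 0 1;-0.057 0.113 0 0 1"

```text
time: 2.18
tool_pos: [441.9, 260.4, 231.2]
tcp_rot: [-180.0, 0.0, 64.8]
ft_force: [0.7, 0.5, -0.1]
finger_gap: 0.1
grip_force: 0.0
```

>>> apply_moves:
  series: "-0.057 0.113 0 0 1;-0.057 0.113 0 0 1;-0.057 0.113 0 0 1;-0.057 0.113 0 0 1;-0.057 0.113 0 0 1"

```text
time: 2.6
tool_pos: [558.1, 110.1, 231.1]
tcp_rot: [-180.0, 0.0, 64.7]
ft_force: [0.5, 0.3, -0.6]
finger_gap: -0.2
grip_force: 0.0
```

>>> apply_moves:
  series: "-0.057 0.113 0 0 1;-0.057 0.113 0 0 1;-0.057 0.113 0 0 1;-0.057 0.113 0 0 1;0 0 0 0 1"

```text
time: 3.02
tool_pos: [652.4, -14.4, 229.3]
tcp_rot: [-180.0, 0.1, 64.5]
ft_force: [0.8, 0.7, -0.8]
finger_gap: 0.3
grip_force: 0.0
```

>>> apply_moves:
  series: "-0.042 0.103 0 0 1;0 0 0.1 0 1;0 0 0.1 0 1;0 0 0.1 0 1;0 0 0 0 1"

```text
time: 3.43
tool_pos: [668.0, -32.6, 132.5]
tcp_rot: [-179.3, 0.2, 64.7]
ft_force: [-0.7, 0.1, -2.8]
finger_gap: 0.1
grip_force: 0.0
```

```bash
python3 - <<'E'
from bench import *
import cv2
s=sense();print(s['tool_pos'],s['tcp_rot'],s['ft_force'])
a=snapshot('scene')['frame'][185:305,150:330];b=snapshot('wrist')['frame']
import numpy as np
cv2.imwrite('pics/a1.png',np.hstack([cv2.resize(a,(480,320)),cv2.resize(b,(320,320))]))
E
```

```text
[668.01893843 -32.59789633 132.54893402] [-179.31387284    0.22205079   64.67642162] [-0.68029143  0.08327177 -2.7955283 ]
```

View pics/a1.png

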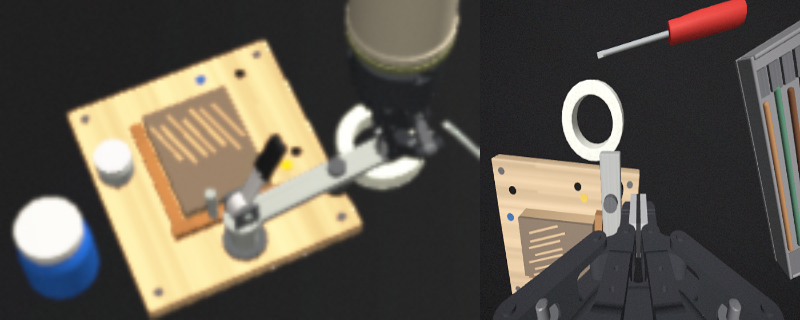

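The wrist view puts the shut fingers just right of the strap (its tip near (610,165)), on the far side. I'll shift out slightly, then descend.

>>> apply_moves:
  series: "0 0.03 0 0 1;0 0 0.09 0 1;0 0 0.09 0 1;0 0 0.07 0 1;0 0 0 0 1"

```text
time: 3.95
tool_pos: [679.2, -36.4, 63.9]
tcp_rot: [-179.8, 0.1, 64.6]
ft_force: [-1.0, 0.6, -0.8]
finger_gap: 0.2
grip_force: 0.0
```

>>> apply_moves:
  series: "0 0 0 0 1;0 0 0 0 1"

```text
time: 4.12
tool_pos: [682.9, -36.9, 69.9]
tcp_rot: [179.8, -0.1, 64.5]
ft_force: [-0.0, 0.5, 0.9]
finger_gap: -0.1
grip_force: 0.0
```

>>> apply_moves:
  series: "0 0 0.053 0 1;0 0 0 0 1;-0.005 -0.02 0 0 1;-0.005 -0.02 0 0 1;0 -0.02 0 0 1"

```text
time: 4.53
tool_pos: [663.4, -31.9, 52.0]
tcp_rot: [179.9, -0.0, 64.5]
ft_force: [0.8, -0.6, 0.6]
finger_gap: 0.1
grip_force: 0.0
```

>>> apply_moves:
  series: "0 0 0 0 1;0 0 0 0 1"

```text
time: 4.7
tool_pos: [663.2, -31.5, 51.2]
tcp_rot: [180.0, -0.0, 64.5]
ft_force: [-0.4, 0.2, -1.3]
finger_gap: -0.0
grip_force: 0.0
```

>>> apply_moves:
  series: "0 -0.013 -0.008 0 1;0.005 -0.026 0 -0.03 1;0.005 -0.026 0 -0.03 1;0.005 -0.026 0 -0.03 1;0.005 -0.026 0 -0.03 1"

```text
time: 5.12
tool_pos: [633.2, -13.8, 53.6]
tcp_rot: [179.9, 0.0, 78.4]
ft_force: [1.7, -1.9, 0.1]
finger_gap: 0.1
grip_force: 1.0
```

>>> apply_moves:
  series: "0.005 -0.026 0 -0.03 1;0.005 -0.026 0 -0.03 1;0.005 -0.026 0 -0.03 1;0.005 -0.026 0 -0.03 1;0.005 -0.026 0 -0.03 1"

```text
time: 5.53
tool_pos: [595.1, -2.9, 53.6]
tcp_rot: [179.9, 0.0, 95.6]
ft_force: [1.5, -0.7, -0.3]
finger_gap: 0.1
grip_force: 1.0
```

>>> apply_moves:
  series: "0.005 -0.026 0 -0.03 1;0.005 -0.026 0 -0.03 1;0.005 -0.026 0 -0.03 1;0.005 -0.026 0 -0.03 1;0.005 -0.026 0 -0.03 1"

```text
time: 5.95
tool_pos: [555.5, -3.7, 53.6]
tcp_rot: [179.9, 0.0, 112.8]
ft_force: [2.1, 0.4, 0.7]
finger_gap: -0.0
grip_force: 1.0
```

>>> apply_moves:
  series: "0.005 -0.026 0 -0.03 1;0.005 -0.026 0 -0.03 1;0.005 -0.026 0 -0.03 1;0.005 -0.026 0 -0.03 1;0.005 -0.026 0 -0.03 1"

```text
time: 6.37
tool_pos: [517.8, -16.1, 53.5]
tcp_rot: [179.9, 0.0, 130.0]
ft_force: [1.3, 1.9, 0.1]
finger_gap: -0.3
grip_force: 1.1
```

>>> apply_moves:
  series: "0.005 -0.026 0 -0.03 1;0.005 -0.026 0 -0.03 1;0.005 -0.026 0 -0.03 1"

```text
time: 6.62
tool_pos: [497.5, -28.9, 53.4]
tcp_rot: [179.9, 0.0, 140.3]
ft_force: [-0.3, 2.5, 1.1]
finger_gap: -0.0
grip_force: 1.1
```

>>> apply_moves:
  series: "0.002 -0.013 0 -0.015 1;0.002 -0.013 0 -0.015 1;0.002 -0.013 0 -0.015 1;0.002 -0.013 0 -0.015 1;0.002 -0.013 0 -0.015 1"

```text
time: 7.03
tool_pos: [483.4, -42.7, 53.2]
tcp_rot: [180.0, 0.0, 148.8]
ft_force: [-0.7, 3.0, -0.4]
finger_gap: -0.2
grip_force: 1.1
```

>>> apply_moves:
  series: "0 -0.008 0 -0.005 1;0 -0.008 0 0 1;0 0 0 0 1"

```text
time: 7.28
tool_pos: [481.0, -47.4, 53.0]
tcp_rot: [180.0, 0.0, 149.2]
ft_force: [-0.6, 0.6, 0.4]
finger_gap: 0.0
grip_force: 0.1
```

>>> apply_moves:
  series: "0 -0.008 0 0 1;0 -0.008 0 0 1"

```text
time: 7.45
tool_pos: [479.8, -49.4, 53.1]
tcp_rot: [179.7, 0.0, 149.2]
ft_force: [10.7, 21.8, -4.6]
finger_gap: 0.1
grip_force: 12.3
```

>>> apply_moves:
  series: "0 -0.008 0 0 1;0 0 0 0 1"

```text
time: 7.62
tool_pos: [479.8, -49.4, 53.2]
tcp_rot: [179.5, 0.1, 149.2]
ft_force: [13.3, 25.4, -7.2]
finger_gap: 0.1
grip_force: 14.0
```

The force jumped to 28 N with no further motion, so the strap is at its pin. Backing off and rising.

>>> apply_moves:
  series: "0 0.04 0 0 1;0 0.06 0 0 1;0 0.05 -0.05 0 1;0 0 -0.12 0 1;0 0 -0.12 0 1"

```text
time: 8.03
tool_pos: [498.9, -14.1, 139.0]
tcp_rot: [-179.9, -0.2, 149.3]
ft_force: [1.1, -0.7, -0.2]
finger_gap: 0.1
grip_force: 0.0
```

>>> apply_moves:
  series: "0 0 -0.12 0 1;0 0 -0.12 0 1;0 0 -0.12 0 1;0 0 0 0 1;0 0 0 0 1"

```text
time: 8.45
tool_pos: [502.1, -15.3, 251.1]
tcp_rot: [179.9, 0.3, 149.2]
ft_force: [0.5, 0.1, -0.3]
finger_gap: -0.1
grip_force: 0.0
```

```bash
python3 - <<'E'
from bench import *
import cv2,numpy as np
s=sense();print(s['tool_pos'],s['tcp_rot'],s['ft_force'])
for n in('scene','top'):np.savez(n+'1.npz',**snapshot(n))
b=np.load('scene1.npz')['frame'][195:305,165:320];a=np.load('top1.npz')['frame'][178:292,230:350]
cv2.imwrite('pics/a2.png',np.hstack([cv2.resize(a,(421,400),interpolation=2),cv2.resize(b,(379,400),interpolation=2)]))
cv2.imwrite('pics/a3.png',cv2.resize(b,None,fx=5,fy=5,interpolation=2))
E
```

```text
[502.13783907 -15.25662954 251.0756387 ] [179.89313592   0.34207271 149.24213302] [ 0.45023869  0.12287986 -0.25867901]
```

View pics/a3.png

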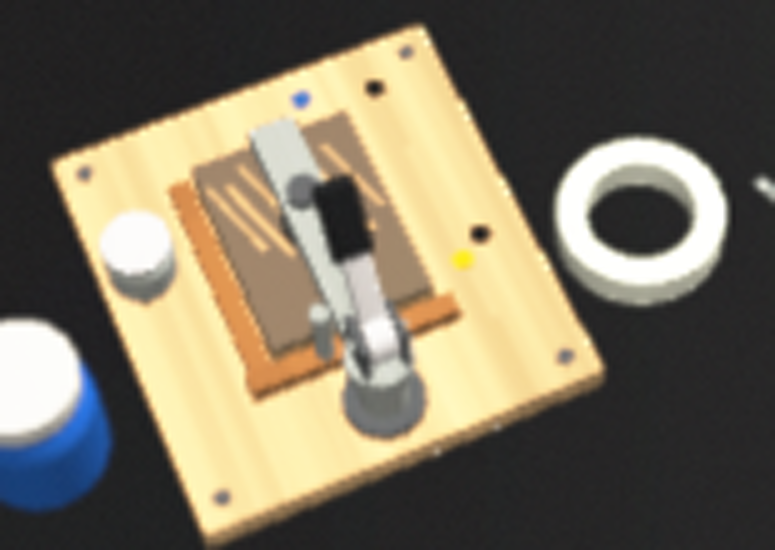

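The strap now lies over the block against the pin (320,320): strap tip at about (277,127), lever grip end at about (335,182). I'll check the swing angle and work out the lever's.

```bash
python3 - <<'E'
from h import *
s=np.load('scene1.npz')
p=atz(s,S(277,128),72);print(p);v=p[:2]-[578.1,-137];print(np.hypot(*v),np.degrees(np.arctan2(v[1],v[0])))
u=np.array([np.cos(np.radians(149.8)),np.sin(np.radians(149.8)),0]);n=np.array([-u[1],u[0],0]);H=np.array([578.1,-137,90])
o,r=ray(s,S(336,183));q=o+r*((H-o)@n)/(r@n);w=q-H;print(q,w@u,w[2],np.hypot(w@u,w[2]),np.degrees(np.arctan2(w[2],w@u)))
for a in(70,66,60):
  a=np.radians(a);print([proj(s,H+k*(np.cos(a)*u+np.sin(a)*np.array([0,0,1])))[0].round(1) for k in(0,92)],S(336,183))
E
```

```text
[454.3 -61.8  72. ]
144.84985329643936 148.72419281694766
[ 546.55251137 -118.63892316  179.65389112] 36.50168738086069 89.65389111820855 96.79975916439915 67.84679450786233
[array([240. , 262.1]), array([232.7, 233.6])] (231.8, 231.2)
[array([240. , 262.1]), array([231.8, 232.2])] (231.8, 231.2)
[array([240. , 262.1]), array([230.6, 230.3])] (231.8, 231.2)
```

>>> apply_moves:
  series: "-0.119 -0.055 0 0 1;-0.119 -0.055 0 0 1;-0.119 -0.055 0 0 1;-0.119 -0.055 0 0 1;0 0 0 0 1"

```text
time: 8.97
tool_pos: [589.9, -149.7, 242.5]
tcp_rot: [-179.8, -0.3, 149.0]
ft_force: [0.5, 0.0, -1.6]
finger_gap: -0.0
grip_force: 0.0
```

>>> apply_moves:
  series: "0 0 0 0 1;0 0 0 0 1"

```text
time: 9.13
tool_pos: [588.3, -144.2, 245.3]
tcp_rot: [-180.0, -0.2, 149.2]
ft_force: [0.0, -0.0, -0.7]
finger_gap: 0.4
grip_force: 0.0
```

>>> apply_moves:
  series: "-0.01 0.003 0.085 0 1;0 0 0.085 0 1;0 0 0.085 0 1;0 0 0 0 1;0 0 0 0 1"

```text
time: 9.55
tool_pos: [590.6, -143.6, 169.9]
tcp_rot: [-180.0, -0.2, 149.3]
ft_force: [-0.6, 1.4, 0.5]
finger_gap: -0.0
grip_force: 0.0
```

>>> apply_moves:
  series: "0 0 0 0 1;0 0 0 0 1"

```text
time: 9.72
tool_pos: [593.5, -145.1, 174.1]
tcp_rot: [180.0, 0.2, 149.3]
ft_force: [-0.4, 0.4, 0.8]
finger_gap: 0.1
grip_force: 0.0
```

>>> apply_moves:
  series: "0.038 0 0.008 0 1;0.038 0 0.008 0 1;0.038 0 0.007 0 1;0.015 0 0.007 0 1;0.016 0 0.007 0 1"

```text
time: 10.13
tool_pos: [555.9, -123.1, 162.1]
tcp_rot: [180.0, 0.2, 149.3]
ft_force: [1.1, -0.4, 3.0]
finger_gap: -0.1
grip_force: 1.5
```

>>> apply_moves:
  series: "0.02 0 0.013 0 1;0.02 0 0.013 0 1"

```text
time: 10.3
tool_pos: [545.7, -117.2, 153.8]
tcp_rot: [180.0, 0.2, 149.3]
ft_force: [2.1, -0.5, 3.2]
finger_gap: 0.4
grip_force: 1.6
```

>>> apply_moves:
  series: "0.018 0 0.015 0 1;0.018 0 0.015 0 1;0.015 0 0.018 0 1;0.015 0 0.018 0 1"

```text
time: 10.63
tool_pos: [527.4, -106.6, 131.9]
tcp_rot: [180.0, 0.0, 149.3]
ft_force: [3.0, -1.8, 2.4]
finger_gap: -0.3
grip_force: 1.5
```

>>> apply_moves:
  series: "0.011 0 0.021 0 1;0.011 0 0.021 0 1"

```text
time: 10.8
tool_pos: [521.6, -103.2, 119.2]
tcp_rot: [-180.0, -0.0, 149.3]
ft_force: [2.6, -0.9, 2.4]
finger_gap: -0.2
grip_force: 1.5
```

>>> apply_moves:
  series: "0.006 0 0.022 0 1;0.006 0 0.022 0 1;0.003 0 0.02 0 1"

```text
time: 11.05
tool_pos: [517.4, -100.7, 99.8]
tcp_rot: [-180.0, -0.1, 149.3]
ft_force: [-1.4, 0.3, 4.9]
finger_gap: -0.0
grip_force: 2.3
```

>>> apply_moves:
  series: "0.002 0 0.015 0 1;0 0 0.008 0 1;0 0 0 0 1"

```text
time: 11.3
tool_pos: [517.1, -100.5, 94.8]
tcp_rot: [-180.0, -0.1, 149.3]
ft_force: [-10.2, 2.2, 15.0]
finger_gap: -0.3
grip_force: 7.9
```

>>> apply_moves:
  series: "0 0 0.006 0 1;0 0 0 0 1"

```text
time: 11.47
tool_pos: [517.2, -100.5, 94.5]
tcp_rot: [-180.0, -0.1, 149.3]
ft_force: [-16.0, 4.5, 29.2]
finger_gap: 0.0
grip_force: 14.4
```

>>> apply_moves:
  series: "0 0 0.006 0 1;0 0 0 0 1"

```text
time: 11.63
tool_pos: [517.3, -100.5, 94.1]
tcp_rot: [-180.0, -0.1, 149.3]
ft_force: [-22.0, 6.5, 41.9]
finger_gap: 0.2
grip_force: 20.8
```

The stop is hard at z = 94 mm. Lifting clear and checking.

>>> apply_moves:
  series: "0 0 -0.05 0 1;0 0 -0.1 0 1;0 0 -0.12 0 1;0 0 -0.12 0 1;0 0 -0.12 0 1"

```text
time: 12.05
tool_pos: [516.9, -100.5, 243.8]
tcp_rot: [-180.0, -0.1, 149.3]
ft_force: [0.9, -0.8, -0.1]
finger_gap: -0.2
grip_force: 0.0
```

>>> apply_moves:
  series: "0 0.12 0 0 1;0 0.12 0 0 1;0 0.12 0 0 1;0 0.12 0 0 1;0 0 0 0 1"

```text
time: 12.47
tool_pos: [592.6, 28.4, 241.8]
tcp_rot: [179.9, -0.1, 149.5]
ft_force: [0.2, -0.1, 0.8]
finger_gap: -0.3
grip_force: 0.0
```

>>> apply_moves:
  series: "0 0 0 0 1;0 0 0 0 1;0 0 0 0 1;0 0 0 0 1"

```text
time: 12.8
tool_pos: [590.8, 21.9, 243.2]
tcp_rot: [-180.0, -0.0, 149.2]
ft_force: [-0.1, -0.3, 0.1]
finger_gap: -0.3
grip_force: 0.0
```

```bash
python3 - <<'E'
from bench import *
import cv2,numpy as np
s=sense();print(s['tool_pos'],s['ft_force'],s['time'])
a,b=snapshot('scene'),snapshot('top')
np.savez('scene2.npz',**a);np.savez('top2.npz',**b)
cv2.imwrite('pics/a4.png',np.hstack([cv2.resize(a['frame'][195:305,165:305],(480,400),interpolation=2),cv2.resize(b['frame'][178:292,240:330],(316,400),interpolation=2)]))
E
```

```text
[590.76977153  21.93454122 243.16857785] [-0.13483558 -0.34334684  0.10972377] 12.8
```

View pics/a4.png

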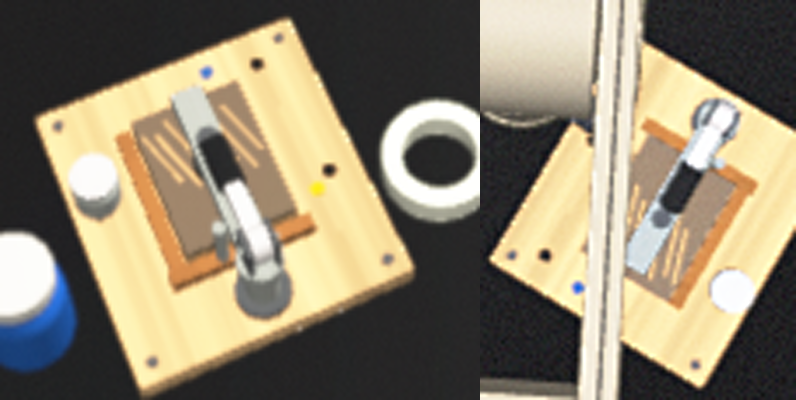

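The lever lies flat along the strap (scene grip at (218,155)), the strap is against the pin (220,240), and the block is still in its fence. One depth check on the lever, then hand in if it is flat.

```bash
python3 - <<'E'
from bench import *
import numpy as np
from h import *
t=np.load('top2.npz');E=t['extrinsics'];zs=[]
for k in (55,70,85):
    P=np.array([578.1,-137,95])+k*np.array([-.864,.503,0]);uv=proj(t,P)[0]
    d=float(np.median(t['depth'][int(uv[1]+.5)-1:int(uv[1]+.5)+2,int(uv[0]+.5)-1:int(uv[0]+.5)+2]));o,r=ray(t,uv);zs.append((o+r*d)[2])
print(zs)
if max(zs)-min(zs)<4 and abs(np.mean(zs)-95)<5: print(hand_in())
E
```

```text
[np.float64(95.50776459819349), np.float64(95.65683101772743), np.float64(95.11153155919283)]
the job is handed in; nothing more can be done
None
```

The block is clamped and the job is handed in: the strap was swung to its stop pin first, then the lever was pushed down level (its top measured at 95 mm). The block is still in its fence, nothing else was seen to move, and the hand is clear after about 13 s of the 56 s allowed.

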